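# Close the chute gate to the gauge mark with the knurled wheel

### The job

Roll the knurled wheel beside the chute under a fingertip, its top moving towards the chute, in as many light strokes as it takes, until the front edge of the yellow gate stands level with the red gauge mark, inside the width of the red stripe; then take the finger away. Turn the gate only by its wheel: do not pinch the wheel or lean hard on it, do not touch the gate or move the red mark, and leave the balls, the sleeve and the octahedron standing where they are.

Things in the scene. Friction and masses are not known exactly. Their poses are not given: they have to be found in the camera images.
- chute: Fixed fixture; origin on the bench under the chute's middle. The 134 mm wide chute slopes along y from a green hopper (y = 160 to 290 mm, rim 206 mm high) to a grey catch bin at -y. x points across the chute, from the wheel side to the far side; z up. A scale bar with a red rider crosses over the chute (rider's top 139 mm up). Position and yaw vary.
- wheel_top (a point): Top of the knurled wheel, 130 mm above the bench, at x = -130, y = 0 mm of the fixture. Black wheel with brass and white ribs, radius 30 mm, 22 mm wide, axle level along the fixture's y. It stands 19 mm proud of two grey housing cheeks (70 mm long in x, from y = -34 to 28 mm). This point sinks when the wheel is pressed, and does not turn. Axes as the fixture's.
- wheel (a joint): Turn of the wheel, rad: 0 at the start, range -0.8 to 6.2, growing as its top moves towards the chute (fixture +x). A rack gives 12 mm of gate travel per rad (0.4 mm per mm of rim travel). It takes 0.5 to 2 N at the rim (more the faster) to turn, stays where left, and can be rolled back.
- saddle (a joint): How far the sprung carriage of wheel and gate is pressed down, m: 0 free, 0.009 at a hard stop. It yields from about 1.5 N, then 1.2 N per mm, and springs back. A few newtons are enough to roll the wheel; over 40 N counts as leaning on it or pinching it.
- gate_edge (a point): Middle of the top of the front edge (the +x side) of the yellow gate, 135 mm above the bench. The gate slides along the fixture's +x as the wheel turns; the gate's top is 50 mm long and 12 mm wide, the front edge runs along y. Not to be touched. Axes as the fixture's.
- gate (a joint): Travel of the gate along the fixture's +x, m: 0 at the start, moved only by the wheel.
- mark (a point): Gauge mark: the middle line (in x) of the red rider on the scale bar, at the gate's y and height. The red stripe is 8 mm wide in x and sits on the bar next to the gate's path, 30 to 60 mm ahead of the gate's front edge at the start. Not to be moved. Axes as the fixture's.
- sodium: Chipped blue wooden ball, 40 mm across, on a small flat; origin at the middle of the underside. Bystander on the bench near the wheel housing.
- chlorine: Yellow enamelled ball, 48 mm across, on a small flat; origin at the middle of the underside. Bystander.
- sleeve: Chrome spacer sleeve standing upright, 32 mm across, 45 mm tall; origin at the middle of the underside. Bystander.
- octahedron: Walnut octahedron with 50 mm edges lying on a face, 41 mm high; origin at the middle of the underside. Bystander.

How it is judged:
By the outcome, as a careful person would: the job done as asked, in the order asked, and still so for the second after the job is handed in, with the robot touching nothing.
It also fails if it takes over 48 s, if anything falls off the work surface, if the arm or the gripper's body presses on something with over 40 N, if the wrist force passes 120 N, or if a joint passes its speed limit or range.

### The arm

A 6-joint arm with a two-finger parallel gripper is mounted at the origin on the work surface. World frame = base frame: x ahead of the robot, y to its left, z up, the work surface at z = 0. Lengths are in mm, angles in rad, forces in N, time in s.
With the tool pointing down it reaches from about 250 to 775 mm from the base axis. Payload 8.9 kg.
Tool frame: the origin (TCP) lies midway between the tips of the shut fingers; the grasp point (between the pads) lies 19 mm behind it (hold_point_z is the distance from the TCP to the grasp point, in mm); z points along the fingers, y is the direction in which the jaws open and shut (so a half turn about z gives the same grasp; the last joint's range is limited). The gripper opens to 85 mm and grips with 20 to 120 N. Pads are 22 mm wide; open, the fingers measure 114 mm over their backs; the gripper's body (76 mm by 85 mm) begins 54 mm behind the grasp point. The pads swing forward as they close: fully open they stand 13 mm farther back than shut.
Start: joints at [0.996, 0.291, -0.153, 1.127, 0, 1.431], TCP at [221.615, 475.931, 231.305] pointing down, gripper open.
Joint ranges: [-2.52, 2.52], [-0.91, 1.74], [-1.3, 1.37], [-1.96, 2.02], [-1.52, 1.47], [-3.14, 3.14]. Speed limits (rad/s): [2.22, 2.22, 2.79, 3.14, 3.14, 3.14].

### API

Orientations are given as a unit quaternion [w, x, y, z].
In Python, from plant import read_state, snapshot, camera_info, job_done, hold_point_z gives the robot as it stands. The module is installed in compiled form; this text tells all that it offers.
- The arm moves only by the shell command python3 -m jog 'ROWS' [OPENING] [FORCE]. ROWS is JSON, a list of rows, each a list of 2 entries, a list of its own where there are three numbers: the shift along the tool's x, y, z in m, then the turn about the tool's z in degrees. In form: [[[dx, dy, dz], spin], ...]. A call has 1 to 20 rows; each row is the pose to reach, as a shift and turn from the pose measured when the call began, along the tool's axes at that moment; what a row does not reach only later rows make up. A row lasts 1/8 s, in which the tool goes at most 62.5 mm and 10.7 degrees, less where a joint would pass 70% of its speed; a pose out of reach is approached as far as the arm can. A call with a gripper value outside its range is refused whole. OPENING is the finger opening in m, from 0 to 0.0854, set as the call begins (- or left out, the last holds). The fingers move at their own pace and stop on an object; FORCE is the grip in N (left out, the last holds). Time passes only in rows, so rows that repeat a pose let the fingers close. It gives the time, the measured TCP pose, the force and the opening at its end, in the units of the state.
- read_state(): the state, without advancing time (a new reading comes with each control period).
- snapshot(name): name is "scene" or "top" or "wrist"; returns the picture (400x640x3 uint8, red, green, blue); there is no depth.
- camera_info(name): a dict with "fx", "fy", "cx", "cy" (pixels), "k1" (the pictures are not rectified: a ray, as slopes to the right and down, at radius r is drawn at 1 + k1 r^2 times it, then the intrinsics apply), "rvec" (rotation vector, rad) and "tvec" (3), from world to camera coordinates, as OpenCV has them. Camera axes: x right, y down, z forward; pixel columns grow to the right and rows downward; lengths in mm; the calibration is good to about 2 mm. A picture is of the moment at which its call begins: read the wrist's pose just before it. camera_info takes no time and is no camera call; for the wrist camera it gives the pose at the moment of the call.
- job_done(): hands the job in, once; it reports no verdict.
The state is a dict: "t": time; "q": joint angles; "qd": joint speeds; "effort": joint torques, N m; "eef_pos": TCP position; "tool_rot": TCP orientation; "wrist_force": force on the tool from outside, world axes, zero at the start; "torque": the same for the moment, N m; "grip_width": finger opening in mm.
Only numpy, scipy, OpenCV 4.12 (cv2) and the standard library are available. Lean on these libraries where they do the work, as an engineer would, in place of code of your own. Each camera call takes 0.05 s, during which the arm holds its last target.

## Working session

There is one attempt and no reset: what is moved stays moved. The work goes in short steps, Python scripts to look and compute and a shell command to move; the robot and the scene stay as the last step left them, time stands still between calls to the robot, and variables do not carry over. Pictures are saved under pics/ and viewed, and the job is handed in when it is done.

```bash
mkdir -p pics; ls; python3 - <<'E'
from plant import *
import cv2
print(read_state())
for n in ["scene","top","wrist"]:
    print(n,camera_info(n))
    im=snapshot(n); cv2.imwrite(f"pics/{n}0.png",im[:,:,::-1])
print(hold_point_z)
E
```

```text
pics
{'t': 0.0, 'q': array([ 9.95696203e-01,  2.91283058e-01, -1.54082907e-01,  1.12671742e+00,
       -2.24681628e-05,  1.43150180e+00]), 'qd': array([-2.96493951e-04,  1.13974108e-03, -9.46654012e-05, -8.67762189e-04,
       -1.77704828e-03,  1.74217875e-03]), 'effort': array([ 8.19046236e-04, -5.37149513e+01,  3.31368828e+01,  1.59578095e-02,
       -2.29260758e-05,  1.35086250e-05]), 'eef_pos': array([221.39164642, 475.56882526, 230.74707236]), 'tool_rot': array([-2.14484322e-04,  2.16182441e-01,  9.76352773e-01, -6.06836400e-04]), 'wrist_force': array([ 0.44095601, -0.18994764,  0.23738848]), 'torque': array([-0.01130603,  0.02532657,  0.00122096]), 'grip_width': 85.2441954925081}
scene {'fx': 420.13223762431, 'fy': 420.13223762431, 'cx': 319.4512612911701, 'cy': 199.86919232580775, 'k1': 0.008567092331704508, 'rvec': array([ 2.02715301,  1.01192179, -0.50079375]), 'tvec': array([-345.61016028, -161.65366458, 1060.89329111])}
top {'fx': 405.2925720612391, 'fy': 405.2925720612391, 'cx': 321.2062712487838, 'cy': 202.0420840966126, 'k1': -0.053004964736064315, 'rvec': array([ 2.14298046, -2.17963786,  0.22648733]), 'tvec': array([ -8.62288181, 561.49116273, 671.43092167])}
wrist {'fx': 346.6183223042308, 'fy': 346.6183223042308, 'cx': 318.6353302906859, 'cy': 198.92911711564855, 'k1': -0.039808844554474115, 'rvec': array([-2.42587411, -1.547723  , -0.23393118]), 'tvec': array([-523.95297255,  -38.9765685 ,  379.90890889])}
18.700000000000003
```

View pics/scene0.png

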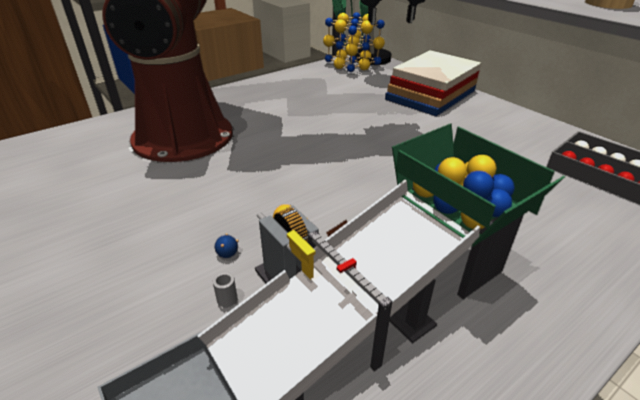

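View pics/top0.png

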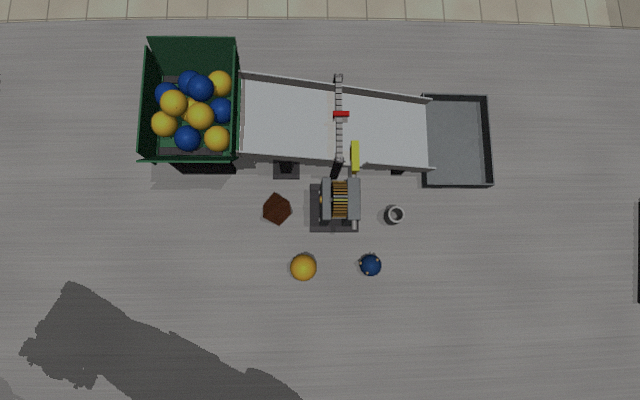

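View pics/wrist0.png

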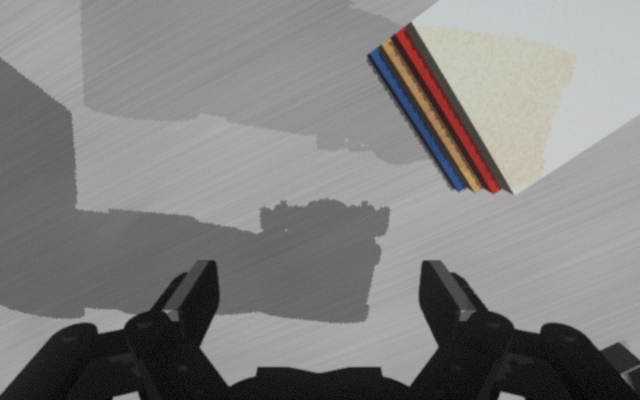

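Scene: the wheel is at about (340,200) in the top view and (288,218) in the scene view. The gate is yellow at top (355,155), the rider red at (341,114). Next I zoom in and take measurements.

```bash
cat > h.py <<'E'
import numpy as np, cv2
from plant import *
def proj(n,P,ci=None):
    c=ci or camera_info(n); R=cv2.Rodrigues(c['rvec'])[0]
    p=np.atleast_2d(P)@R.T+c['tvec']; s=p[:,:2]/p[:,2:]; r2=(s**2).sum(1,keepdims=True)
    s=s*(1+c['k1']*r2); return s*[c['fx'],c['fy']]+[c['cx'],c['cy']]
def ray(n,uv,ci=None):
    c=ci or camera_info(n); R=cv2.Rodrigues(c['rvec'])[0]
    d=(np.array(uv,float)-[c['cx'],c['cy']])/[c['fx'],c['fy']]; s=d.copy()
    for _ in range(20): s=d/(1+c['k1']*(s@s))
    v=R.T@np.append(s,1); return -R.T@c['tvec'], v/np.linalg.norm(v)
def onz(n,uv,z,ci=None):
    o,v=ray(n,uv,ci); return o+v*(z-o[2])/v[2]
def tri(rays):
    A=sum(np.eye(3)-np.outer(v,v) for o,v in rays); b=sum((np.eye(3)-np.outer(v,v))@o for o,v in rays)
    return np.linalg.solve(A,b)
E
python3 - <<'E'
import cv2
t=cv2.imread('pics/top0.png'); s=cv2.imread('pics/scene0.png')
a=cv2.resize(t[60:290,240:440],None,fx=3,fy=2.6*3/2.6,interpolation=cv2.INTER_CUBIC)
cv2.imwrite('pics/top0z.png',cv2.resize(t[65:245,250:440],None,fx=3.3,fy=3.3,interpolation=cv2.INTER_CUBIC))
cv2.imwrite('pics/scene0z.png',cv2.resize(s[180:330,200:400],None,fx=4,fy=4,interpolation=cv2.INTER_CUBIC))
E
```

```text
(no output)
```

View pics/top0z.png

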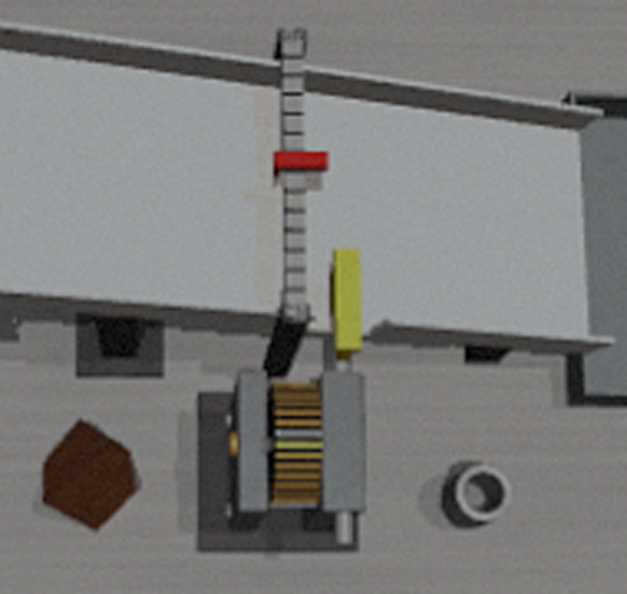

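View pics/scene0z.png

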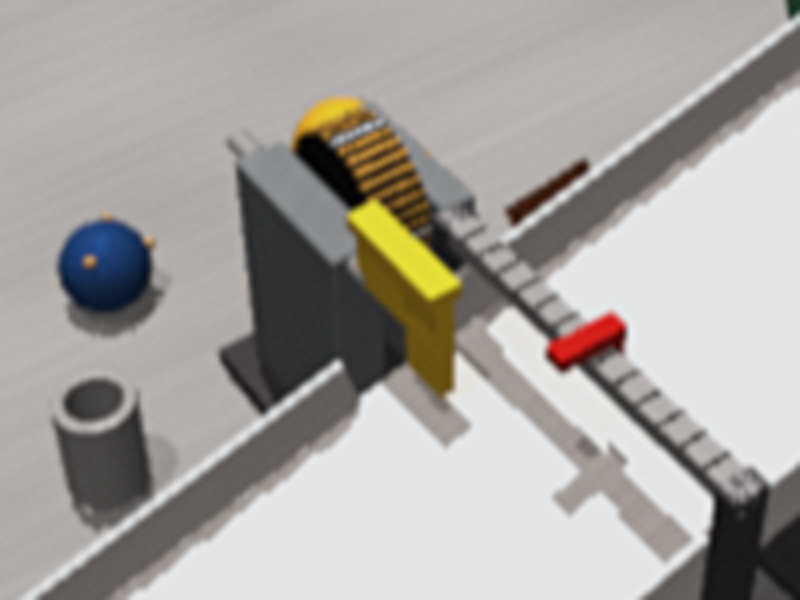

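```bash
python3 - <<'E'
from h import *
T=lambda x,y:(250+x/3.3-.0,65+y/3.3)
S=lambda x,y:(200+x/4,180+y/4)
def m(name,t,s):
    print(name,tri([ray('top',T(*t)),ray('scene',S(*s))]).round(1))
# gate corners: front -y / front +y ; rear
m('front+y',(335,250),(460,287)); m('front-y',(360,250),(435,302)); m('rear+y',(335,350),(372,200)); m('rear-y',(361,350),(350,208))
m('rider+y',(275,161),(618,318));m('rider-y',(328,161),(556,355))
for n,p in dict(fp=(335,250),fm=(360,250),rp=(335,350),rm=(361,350)).items(): print(n,onz('top',T(*p),135).round(1))
for n,p in dict(front=(301,152.5),back=(301,169.5),l=(275,161),r=(328,161)).items(): print('rider',n,onz('top',T(*p),139).round(1))
for n,p in dict(c1=(237,372),c2=(363,372),c3=(365,510),c4=(233,510),).items(): print('cheek',n,onz('top',T(*p),111).round(1))
for n,p in dict(t1=(298,438),).items(): print('wheel',n,onz('top',T(*p),130).round(1))
print('bar',onz('top',T(292,45),130).round(1),onz('top',T(295,305),130).round(1))
print('cam',[-(cv2.Rodrigues(camera_info(n)['rvec'])[0].T@camera_info(n)['tvec']) for n in('top','scene')])
E
```

```text
front+y [646.1 -63.1 133.2]
front-y [646.5 -74.4 133.4]
rear+y [595.7 -61.9 134.5]
rear-y [595.9 -72.7 136.6]
rider+y [690.  -34.7 137.3]
rider-y [690.2 -60.2 137.2]
fp [644.9 -63.7 135. ]
fm [644.8 -75.9 135. ]
rp [595.5 -62.1 135. ]
rm [595.4 -74.5 135. ]
rider front [692.8 -48.3 139. ]
rider back [684.2 -48.1 139. ]
rider l [688.5 -35.6 139. ]
rider r [688.5 -61.3 139. ]
cheek c1 [590.6 -16.5 111. ]
cheek c2 [590.  -78.7 111. ]
cheek c3 [521.5 -77.2 111. ]
cheek c4 [522.5 -13.2 111. ]
wheel t1 [554.1 -43.7 130. ]
bar [753.2 -46.5 130. ] [619.  -44.1 130. ]
cam [array([448.38332542,  18.73191753, 751.51026023]), array([ 961.01975514, -292.99276644,  511.5360538 ])]
```

```bash
python3 -m jog '[[[-0.042,-0.028,0],6],[[-0.085,-0.056,0],12],[[-0.127,-0.084,0],18],[[-0.17,-0.112,0],24],[[-0.212,-0.14,0],30],[[-0.254,-0.168,0],36],[[-0.297,-0.196,0],42],[[-0.339,-0.224,0],48],[[-0.382,-0.252,0],54],[[-0.424,-0.28,0],58],[[-0.466,-0.308,0],62],[[-0.508,-0.336,0],66],[[-0.508,-0.336,0.03],66],[[-0.508,-0.336,0.05],66],[[-0.508,-0.336,0.05],66],[[-0.508,-0.336,0.05],66]]' 0 20
python3 - <<'E'
from h import *
from scipy.spatial.transform import Rotation as Ro
s=read_state(); R=Ro.from_quat(np.roll(s['tool_rot'],-1)).as_matrix()
print(s['t'],s['eef_pos'],s['wrist_force'],s['grip_width'],R.round(3))
for n in("wrist","scene","top"):
    im=snapshot(n); cv2.imwrite(f"pics/{n}1.png",im[:,:,::-1])
E
```

```text
t: 2.15
eef_pos: [540.4, -43.4, 181.9]
tool_rot: [0.0, 0.713, 0.701, -0.0]
wrist_force: [-1.1, -0.8, 1.0]
grip_width: 0.2
2.15 [540.42732477 -43.36588069 181.89332754] [-1.06237359 -0.82985411  1.01890446] 0.1677083865296614 [[ 0.017  1.     0.   ]
 [ 1.    -0.017 -0.001]
 [-0.001  0.    -1.   ]]
```

View pics/wrist1.png

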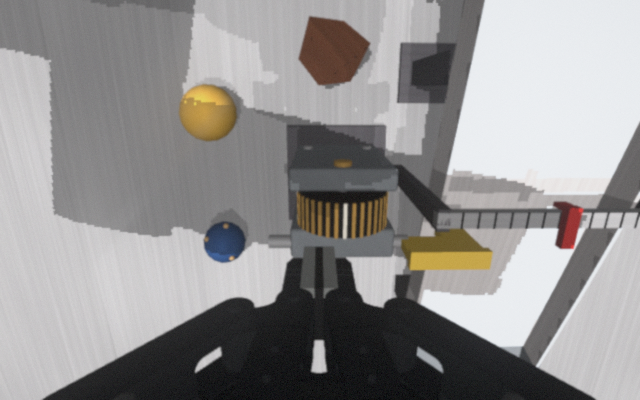

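View pics/scene1.png

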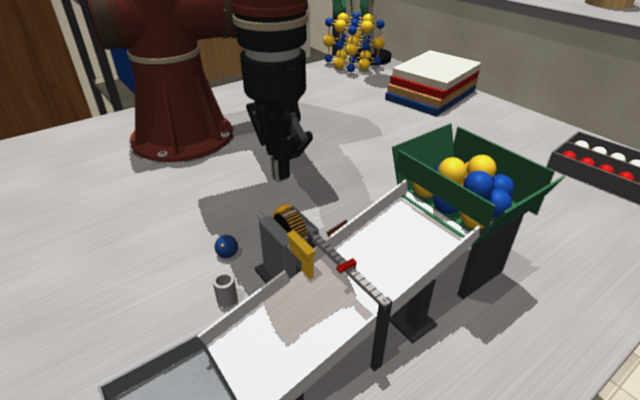

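View pics/top1.png

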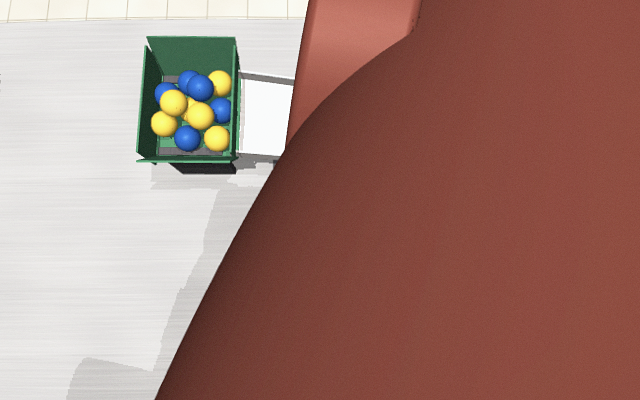

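```bash
python3 - <<'E'
from h import *
c=camera_info('wrist')
print(c['tvec'],-(cv2.Rodrigues(c['rvec'])[0].T@c['tvec']))
for n,p,z in [('gate f -y top',(490,249),135),('gate f +y?',(478,231),135),('gate f -y low',(490,268),135),('rider',(567,205),139),('riderR',(580,205),139),('riderL',(556,205),139),('wheel',(342,213),130),('whL',(296,210),115),('whR',(388,210),115),('wh-y',(342,237),130),('wh+y',(342,190),127)]:
    print(n,onz('wrist',p,z).round(1))
print(proj('wrist',[[556,-43.5,130],[556,-32.5,130],[556,-54.5,130]]))
im=cv2.imread('pics/wrist1.png')[140:300,260:620]
cv2.imwrite('pics/wrist1z.png',cv2.resize(im,None,fx=2.2,fy=2.2,interpolation=cv2.INTER_CUBIC))
E
```

```text
[-541.33666081  -57.66165873  321.74868002] [541.49795309  32.21899993 325.01440455]
gate f -y top [644.6 -60.8 135. ]
gate f +y? [635.6 -48.7 135. ]
gate f -y low [646.4 -73.8 135. ]
rider [684.4 -31.9 139. ]
riderR [692.3 -32.  139. ]
riderL [677.7 -31.8 139. ]
wheel [554.6 -37.7 130. ]
whL [526.1 -40.6 115. ]
whR [585.2 -41.5 115. ]
wh-y [554.7 -53.3 130. ]
wh+y [554.7 -24.3 127. ]
[[344.29968878 222.02515751]
 [344.41707998 204.6842314 ]
 [344.18110002 238.81654238]]
```

View pics/wrist1z.png

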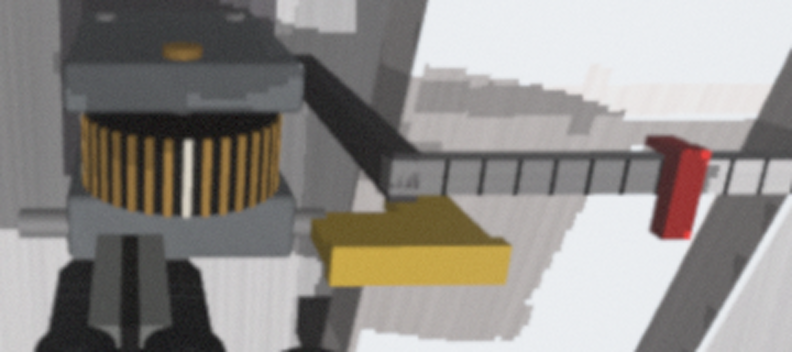

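```bash
python3 - <<'E'
from h import *
P=[[692.5,-35.5,139],[684.5,-35.5,139],[692.5,-61,139],[684.5,-61,139],[645,-63,135],[645,-75,135],[595.5,-63,135],[595.5,-75,135]]
uv=proj('wrist',P); print(uv.round(1)); print(((uv-[260,140])*2.2).round(0))
E
```

```text
[[579.2 210.6]
 [566.  210.9]
 [570.4 250.5]
 [557.7 250.8]
 [490.2 252.3]
 [487.5 269.8]
 [409.7 254. ]
 [408.4 271.5]]
[[702. 155.]
 [673. 156.]
 [683. 243.]
 [655. 244.]
 [506. 247.]
 [501. 286.]
 [329. 251.]
 [327. 289.]]
```

```bash
python3 -m jog '[[[0,0,0.03],0],[[0,0,0.047],0],[[0,0,0.052],0],[[0,0,0.054],0],[[0,0,0.055],0],[[0,0,0.055],0]]'
python3 -c "
from h import *
print(read_state()['wrist_force'])
cv2.imwrite('pics/wrist2.png',snapshot('wrist')[:,:,::-1])"
```

```text
t: 3.05
eef_pos: [541.1, -43.5, 127.8]
tool_rot: [0.001, 0.713, 0.701, 0.0]
wrist_force: [-0.7, 0.4, 2.8]
grip_width: 0.2
[-0.74490122  0.42035624  2.79864283]
```

View pics/wrist2.png

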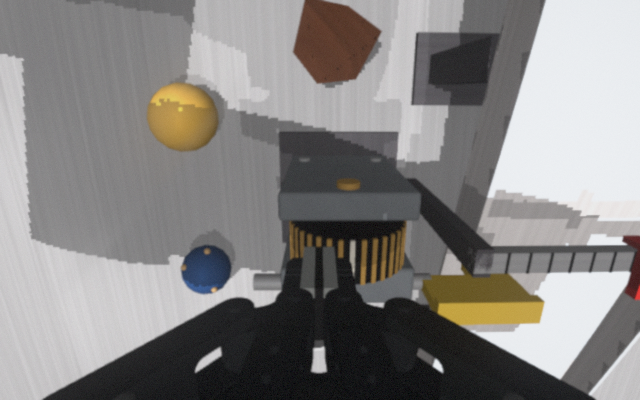

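Light contact (about 2 N). First stroke.

```bash
python3 -m jog '[[[0,0.003,0.001],0],[[0,0.007,0.0015],0],[[0,0.011,0.002],0],[[0,0.015,0.002],0],[[0,0.019,0.002],0],[[0,0.023,0.002],0],[[0,0.027,0.002],0],[[0,0.031,0.002],0],[[0,0.031,0.002],0]]'
python3 -c "
from h import *
print(read_state()['wrist_force'])
cv2.imwrite('pics/wrist3.png',snapshot('wrist')[:,:,::-1])"
```

```text
t: 4.22
eef_pos: [573.1, -44.1, 126.0]
tool_rot: [0.002, 0.713, 0.701, 0.001]
wrist_force: [2.2, 0.4, 3.5]
grip_width: 0.3
[2.18986563 0.36270261 3.5064952 ]
```

View pics/wrist3.png

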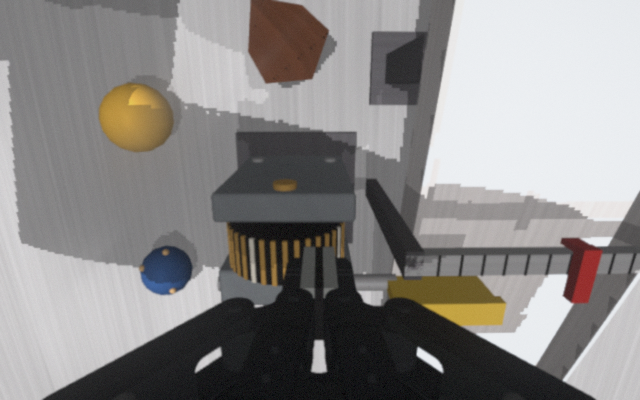

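```bash
python3 - <<'E'
from h import *
c=camera_info('wrist')
for n,p,z in [('gate f -y',(503,322),135),('gate f+y',(503,301),135),('gate rear',(392,324),135),('riderR -y',(592,300),139),('riderR+y',(600,246),139)]:
    print(n,onz('wrist',p,z).round(1))
im=cv2.imread('pics/wrist3.png')[200:340,200:620]
cv2.imwrite('pics/wrist3z.png',cv2.resize(im,None,fx=1.9,fy=1.9,interpolation=cv2.INTER_CUBIC))
E
```

```text
gate f -y [658.  -71.6 135. ]
gate f+y [656.2 -60.2 135. ]
gate rear [606.  -71.1 135. ]
riderR -y [694.9 -58.5 139. ]
riderR+y [692.2 -31.9 139. ]
```

View pics/wrist3z.png

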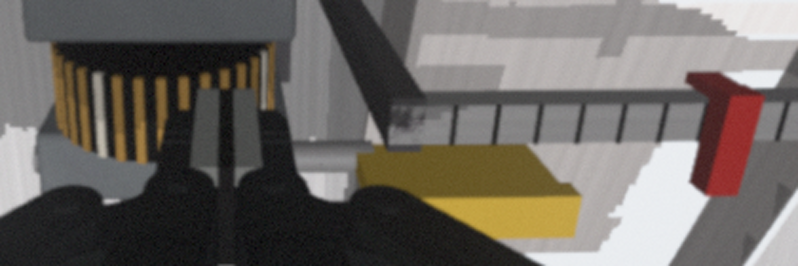

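```bash
python3 -m jog '[[[0,0,-0.006],0],[[0,0,-0.014],0],[[0,-0.016,-0.016],0],[[0,-0.032,-0.012],0],[[0,-0.032,-0.005],0],[[0,-0.032,-0.002],0],[[0,-0.032,-0.002],0],[[0,-0.029,-0.001],0],[[0,-0.025,0],0],[[0,-0.021,0],0],[[0,-0.017,0],0],[[0,-0.013,0],0],[[0,-0.009,0],0],[[0,-0.005,0],0],[[0,-0.001,0],0],[[0,-0.001,0],0]]'
python3 -c "
from h import *
print(read_state()['wrist_force'])
im=snapshot('wrist');cv2.imwrite('pics/wrist4.png',im[:,:,::-1])
cv2.imwrite('pics/wrist4z.png',cv2.resize(im[200:340,200:620,::-1],None,fx=1.9,fy=1.9,interpolation=cv2.INTER_CUBIC))"
```

```text
t: 6.28
eef_pos: [572.9, -44.1, 126.1]
tool_rot: [0.002, 0.713, 0.701, 0.001]
wrist_force: [2.0, -0.4, 3.5]
grip_width: 0.0
[ 2.00478394 -0.35188744  3.46823363]
```

View pics/wrist4z.png

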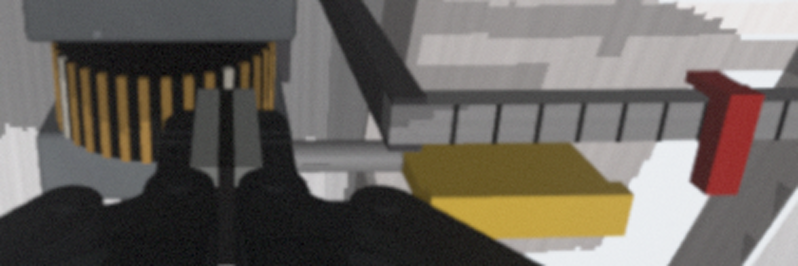

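Another ~12 mm of gate travel; about 20 mm left. Same stroke again.

```bash
python3 -m jog '[[[0,0,-0.006],0],[[0,0,-0.014],0],[[0,-0.016,-0.016],0],[[0,-0.032,-0.012],0],[[0,-0.032,-0.005],0],[[0,-0.032,-0.002],0],[[0,-0.032,-0.002],0],[[0,-0.029,-0.001],0],[[0,-0.025,0],0],[[0,-0.021,0],0],[[0,-0.017,0],0],[[0,-0.013,0],0],[[0,-0.009,0],0],[[0,-0.005,0],0],[[0,-0.001,0],0],[[0,-0.001,0],0]]'
python3 -c "
from h import *
print(read_state()['wrist_force'])
im=snapshot('wrist');cv2.imwrite('pics/wrist5.png',im[:,:,::-1])
cv2.imwrite('pics/wrist5z.png',cv2.resize(im[200:340,380:620,::-1],None,fx=3.3,fy=3.3,interpolation=cv2.INTER_CUBIC))
cv2.imwrite('pics/scene5z.png',cv2.resize(snapshot('scene')[180:330,200:400,::-1],None,fx=4,fy=4,interpolation=cv2.INTER_CUBIC))
for n,x in((c,x) for c in('wrist','scene') for x in(1,)):
  print(n,proj(n,[[692.5,-35.5,139],[684.5,-35.5,139],[692.5,-61,139],[684.5,-61,139]]).round(1).tolist())"
```

```text
t: 8.32
eef_pos: [572.7, -44.1, 126.3]
tool_rot: [0.003, 0.713, 0.701, 0.002]
wrist_force: [2.1, -0.0, 3.8]
grip_width: -0.1
[ 2.09258647 -0.01385566  3.7586275 ]
wrist [[599.2, 252.9], [581.5, 253.4], [586.0, 304.0], [569.1, 304.7]]
scene [[354.4, 260.1], [350.2, 256.5], [338.4, 269.2], [334.2, 265.4]]
```

View pics/wrist5z.png

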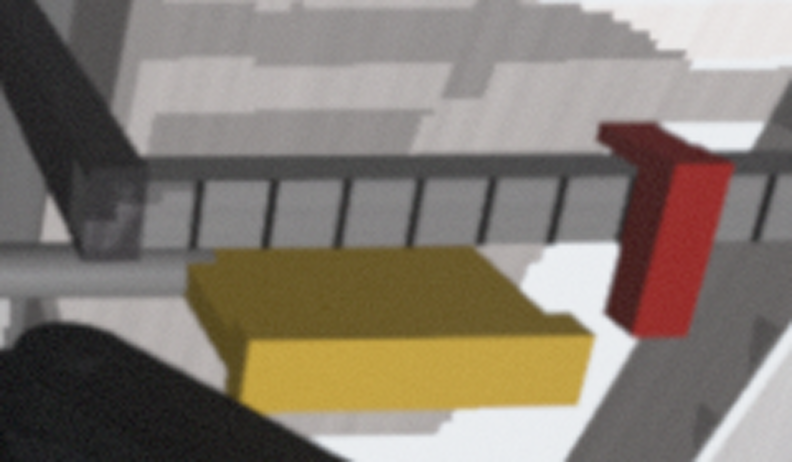

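View pics/scene5z.png

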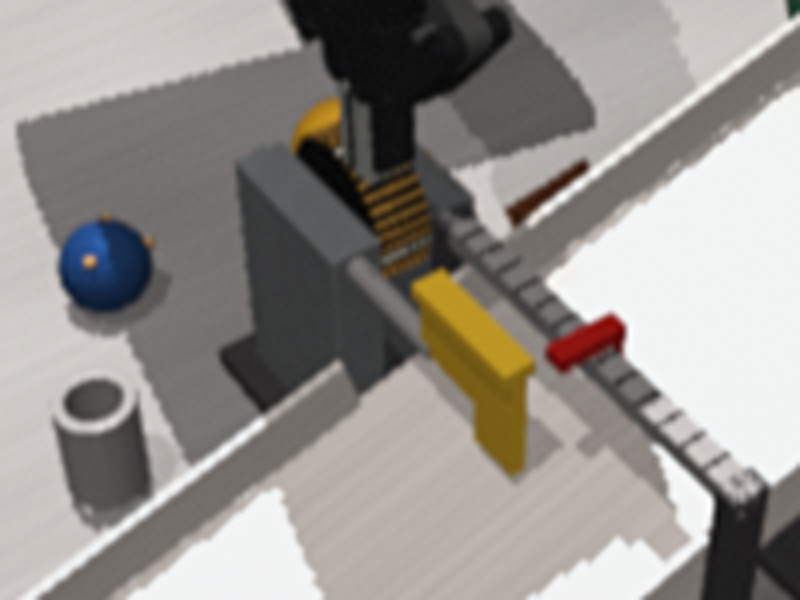

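```bash
python3 -m jog '[[[0,0,-0.006],0],[[0,0,-0.014],0],[[0,-0.016,-0.016],0],[[0,-0.032,-0.016],0],[[0,-0.032,-0.016],0]]'
python3 -c "
from h import *
im=snapshot('wrist');cv2.imwrite('pics/wrist6.png',im[:,:,::-1])
cv2.imwrite('pics/wrist6z.png',cv2.resize(im[190:330,400:640,::-1],None,fx=3.3,fy=3.3,interpolation=cv2.INTER_CUBIC))
cv2.imwrite('pics/scene6z.png',cv2.resize(snapshot('scene')[220:300,290:390,::-1],None,fx=7,fy=7,interpolation=cv2.INTER_CUBIC))"
```

```text
t: 9.05
eef_pos: [539.4, -43.5, 142.5]
tool_rot: [0.002, 0.713, 0.701, 0.001]
wrist_force: [0.1, 0.3, 1.4]
grip_width: 0.2
```

View pics/wrist6z.png

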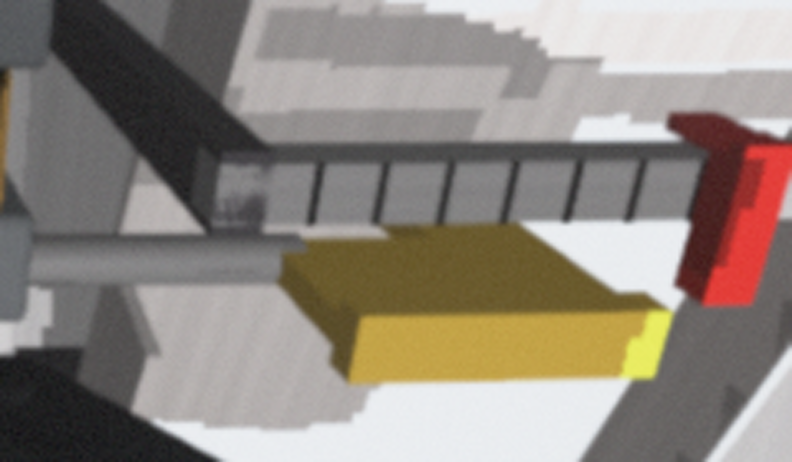

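View pics/scene6z.png

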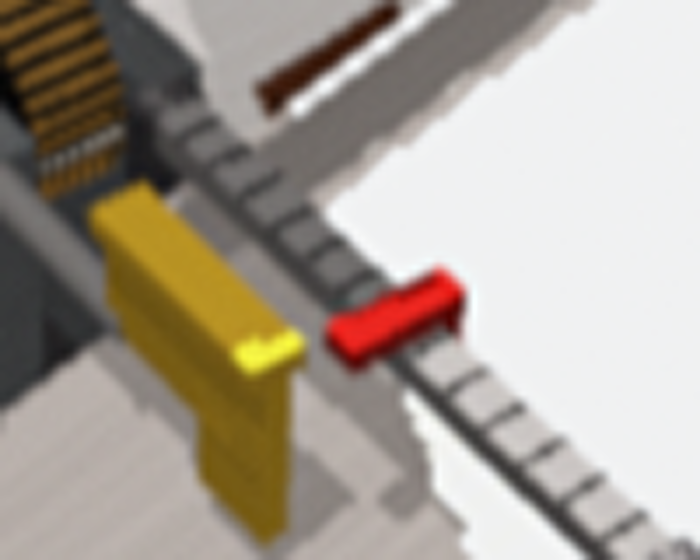

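```bash
python3 - <<'E'
from h import *
W=lambda x,y:(400+x/3.3,190+y/3.3)
S=lambda x,y:(290+x/7,220+y/7)
for n,p,z in [('g+y',(669,310),135),('g-y',(655,378),135),('r-y rear',(703,304),139),('r-y front',(751,303),139),('r+y rear',(748,146),139)]: print('W',n,onz('wrist',W(*p),z).round(1))
for n,p,z in [('g+y',(304,343),135),('g-y',(250,368),135),('r-y rear',(330,324),139),('r-y front',(352,346),139),('r+y rear',(440,268),139),('r+y front',(463,290),139)]: print('S',n,onz('scene',S(*p),z).round(1))
E
```

```text
W g+y [686.  -63.3 135. ]
W g-y [686.7 -75.6 135. ]
W r-y rear [687.4 -59.9 139. ]
W r-y front [695.2 -60.1 139. ]
W r+y rear [687.6 -34.1 139. ]
S g+y [685.7 -63.1 135. ]
S g-y [684.7 -74.2 135. ]
S r-y rear [687.8 -59.1 139. ]
S r-y front [694.1 -59.3 139. ]
S r+y rear [688.9 -34.9 139. ]
S r+y front [695.5 -35.2 139. ]
```

Gate front at x≈686, rider middle ≈691 (wrist and scene cameras agree), so about 5 mm of gate travel remains, i.e. ~12 mm at the rim.

```bash
python3 -m jog '[[[0,0.01,0.008],0],[[0,0.01,0.0125],0],[[0,0.01,0.015],0],[[0,0.01,0.0155],0],[[0,0.0125,0.0155],0],[[0,0.0155,0.0155],0],[[0,0.0185,0.0155],0],[[0,0.0215,0.0155],0],[[0,0.0215,0.0155],0],[[0,0.0215,0.01],0],[[0,0.0215,0],0],[[0,0,0],0],[[0,0,0],0]]'
python3 -c "
from h import *
im=snapshot('wrist');cv2.imwrite('pics/wrist7.png',im[:,:,::-1])
cv2.imwrite('pics/wrist7z.png',cv2.resize(im[190:330,400:640,::-1],None,fx=3.3,fy=3.3,interpolation=cv2.INTER_CUBIC))
cv2.imwrite('pics/scene7z.png',cv2.resize(snapshot('scene')[220:300,290:390,::-1],None,fx=7,fy=7,interpolation=cv2.INTER_CUBIC))"
```

```text
t: 10.78
eef_pos: [539.8, -43.5, 142.9]
tool_rot: [0.003, 0.713, 0.701, 0.002]
wrist_force: [-0.2, -0.7, -0.8]
grip_width: 0.0
```

View pics/wrist7z.png

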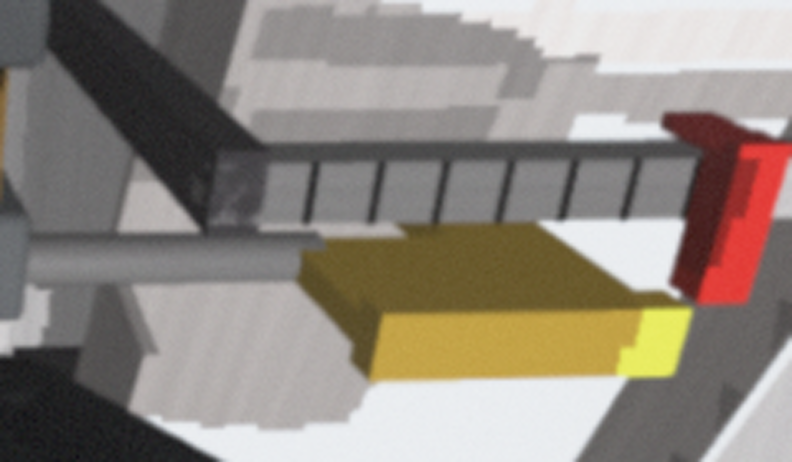

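View pics/scene7z.png

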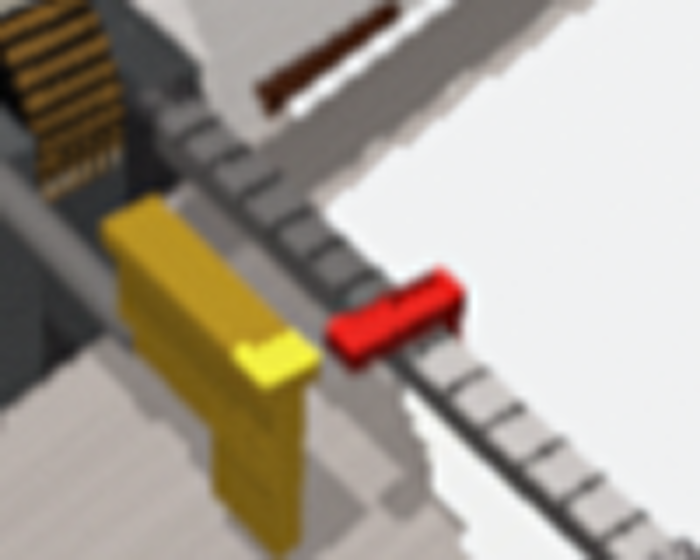

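```bash
python3 - <<'E'
from h import *
W=lambda x,y:(400+x/3.3,190+y/3.3)
S=lambda x,y:(290+x/7,220+y/7)
for n,p,z in [('g+y',(691,308),135),('g-y',(675,375),135),('r-y rear',(697,303),139),('r-y front',(745,303),139)]: print('W',n,onz('wrist',W(*p),z).round(1))
for n,p,z in [('g+y',(320,354),135),('g-y',(266,385),135),('r-y rear',(330,324),139),('r-y front',(352,346),139),('r+y rear',(440,268),139),('r+y front',(463,290),139)]: print('S',n,onz('scene',S(*p),z).round(1))
def box(x,y0,y1,z): return [[x,y0,z],[x,y1,z]]
print('scene zoom: lines x=690',((proj('scene',box(690,-63,-75,135))-[290,220])*7).round(0).tolist(), 'rear gate at 640',((proj('scene',box(640,-63,-75,135))-[290,220])*7).round(0).tolist())
E
```

```text
W g+y [690.6 -63.5 135. ]
W g-y [691.1 -75.7 135. ]
W r-y rear [687.4 -60.1 139. ]
W r-y front [695.3 -60.5 139. ]
S g+y [689.4 -62.5 135. ]
S g-y [689.5 -74.4 135. ]
S r-y rear [687.8 -59.1 139. ]
S r-y front [694.1 -59.3 139. ]
S r+y rear [688.9 -34.9 139. ]
S r+y front [695.5 -35.2 139. ]
scene zoom: lines x=690 [[320.0, 357.0], [265.0, 388.0]] rear gate at 640 [[150.0, 197.0], [97.0, 225.0]]
```

Finger clear; gate reads 690.8 against the mark's 691.3 in the wrist view, and 689.5 against 691 in the scene view. I'll retreat and check with the top camera.

```bash
python3 -m jog '[[[0,0,-0.05],0],[[0,0,-0.088],0],[[0.045,-0.028,-0.088],0],[[0.09,-0.056,-0.088],0],[[0.135,-0.084,-0.088],0],[[0.18,-0.112,-0.088],0],[[0.225,-0.14,-0.088],0],[[0.27,-0.168,-0.088],-6],[[0.315,-0.196,-0.088],-12],[[0.36,-0.224,-0.088],-18],[[0.405,-0.252,-0.088],-24],[[0.45,-0.28,-0.088],-30],[[0.49,-0.31,-0.088],-36],[[0.51,-0.318,-0.088],-42],[[0.51,-0.318,-0.088],-42],[[0.51,-0.318,-0.088],-42]]'
python3 -c "
from h import *
im=snapshot('top');cv2.imwrite('pics/top8.png',im[:,:,::-1])
cv2.imwrite('pics/top8z.png',cv2.resize(im[90:180,310:390,::-1],None,fx=6.5,fy=6.5,interpolation=cv2.INTER_CUBIC))
cv2.imwrite('pics/scene8.png',snapshot('scene')[:,:,::-1])"
```

```text
t: 12.88
eef_pos: [231.5, 471.3, 227.7]
tool_rot: [0.004, 0.415, 0.91, 0.001]
wrist_force: [0.2, 0.4, 0.2]
grip_width: 0.1
```

View pics/top8z.png

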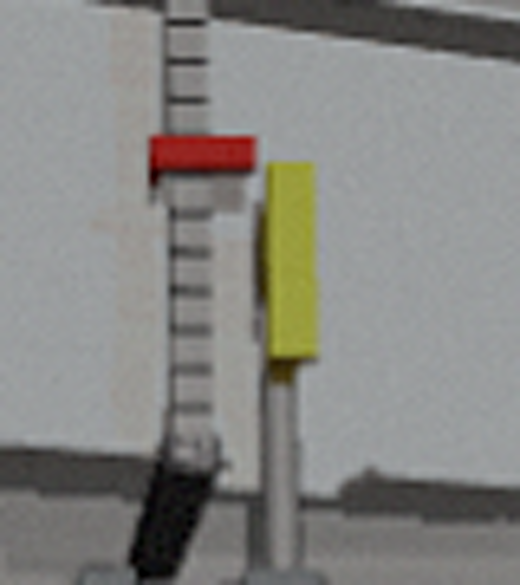

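View pics/top8.png

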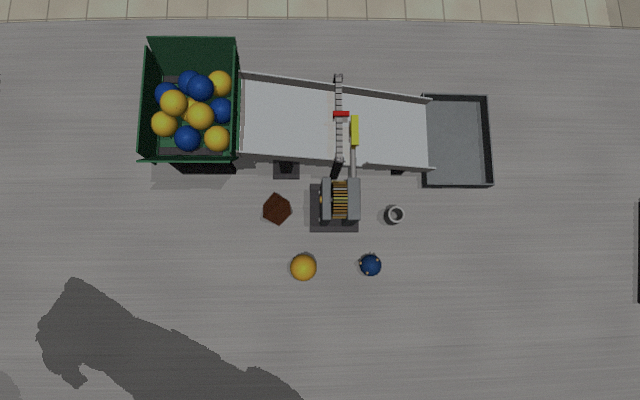

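View pics/scene8.png

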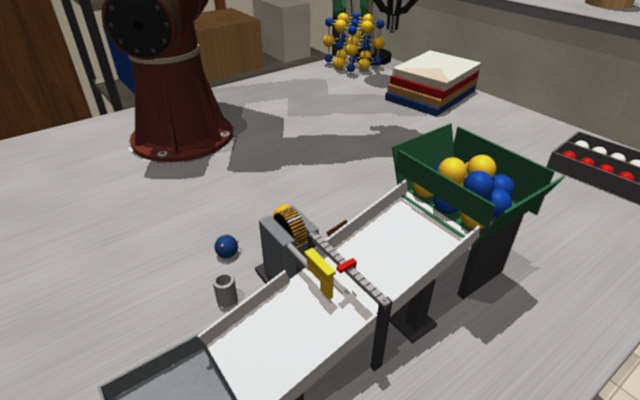

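```bash
python3 - <<'E'
from h import *
T=lambda x,y:(310+x/6.5,90+y/6.5)
for n,p,z in [('g+y',(268,163),135),('g-y',(314,162),135),('rear',(292,358),135),('rF',(203,137),139),('rR',(203,168),139)]: print(n,onz('top',T(*p),z).round(1))
im=cv2.imread('pics/top8.png').astype(int)
print('gate cols 352-357 rows 110-120 yellow', (im[110:120,352:358,2]-im[110:120,352:358,0]).mean(1).round(0), )
print('rider rows',[(r,int((im[r,336:347,2]-im[r,336:347,1]).mean())) for r in range(108,120)])
print('gate end',[(r,int((im[r,353:357,2]-im[r,353:357,0]).mean())) for r in range(140,150)])
E
```

```text
g+y [687.9 -64.7 135. ]
g-y [688.1 -76.2 135. ]
rear [637.7 -68.9 135. ]
rF [693.1 -48.4 139. ]
rR [685.  -48.1 139. ]
gate cols 352-357 rows 110-120 yellow [ -4.  -4.  -5.  -6.   3. 100.  95.  93.  94.  94.]
rider rows [(108, 0), (109, -3), (110, 8), (111, 120), (112, 114), (113, 113), (114, 111), (115, 91), (116, 18), (117, 3), (118, 1), (119, 2)]
gate end [(140, 91), (141, 93), (142, 92), (143, 92), (144, 82), (145, 41), (146, 32), (147, 30), (148, 22), (149, 7)]
```

All three views put the gate edge 0–1.5 mm short of the stripe's middle (limit ±4 mm). The bystanders haven't moved, so I'm handing in.

```bash
python3 -c "
from plant import *
print(read_state()['t'],read_state()['wrist_force']); print(job_done())"
```

```text
12.975 [ 0.16226617  0.51920966 -0.3436807 ]
the job is handed in; nothing more can be done
None
```

I rolled the wheel with the shut fingertips in three full strokes and one short one. The gate's front edge now stands inside the red stripe, the finger is away and the job is handed in (about 13 s of the 48 s used). The wrist force read under about 4.5 N at the end of the full strokes; I did not read it during the short stroke.

- **Gate position:** all three cameras put the front edge inside the 8 mm stripe, at or slightly short of its middle. They disagree by about 1.5 mm, which is within the calibration.

| Camera | Front edge relative to the stripe's middle |
|---|---|
| Wrist | about 0 mm |
| Top | about 1 mm short |
| Scene | about 1–1.5 mm short |

- **Other items:** in the last top and scene pictures the rider, both balls, the sleeve and the octahedron are where they were at the start. After retreating, the robot touches nothing.
- **Failed checks:** none.

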